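# Try the parts-tin lids and scrap the stiff one

## Task

Two hinged steel jet tins stand on the bench and one has a stiff hinge. Try both lids, the tin on the robot's left first and then the one on its right, swinging each about half-way up (45 degrees): a good lid drops shut by itself when let go, a stiff one stays up. Drop the stiff tin down the sheet-metal chute into the bucket, and leave the good one standing where it is with its lid shut.

Things in the scene. Friction and masses are not known exactly. Their poses are not given: they have to be found in the camera images.
- tin_a: Oblong steel parts tin of brass jets, about 0.5 kg, loose on the bench; body 80 mm (x) by 50 mm (y), 40 mm high lid shut. Origin: centre of its underside, z up. Hinge at the rear (+x), thumb lug in front (-x), which faces the robot within 20 degrees. Lift the tin across its 50 mm width. Exactly one of tin_a and tin_b is stiff; they look the same and either can be on the left (+y).
- tin_b: Second tin, same shape, size, weight and axes as tin_a: 80 mm (x) by 50 mm (y) by 40 mm high, origin at the centre of its underside, hinge at the rear (+x), thumb lug in front (-x).
- lid_a (a joint): Lid angle of tin_a, rad: 0 shut, 1.7 wide open. The lid (80 x 48 x 4 mm) swings up about a line along y, 40 mm along +x of the tin's origin and 36 mm up. Its lug, to pinch by the ends (fingers closing along y), is a cross-bar 16 mm long (y), 9 mm thick, centred 54 mm along -x of the origin and 38 mm up when shut.
- lid_b (a joint): Lid angle of tin_b, rad; lid and lug as on tin_a. On either tin a free lid let go at 45 degrees drops shut within 0.5 s; a stiff one stays where it is left (about 1 N at the lug moves it) and can be pressed shut from above. When letting go, open the fingers past 65 mm or draw them up: closer fingers hold up the lid by its edges.
- chute_mouth (a point): Centre of the open top of the galvanized chute on the bench to the robot's right, level with its rim, 200 mm above the bench. The opening is 170 mm (point x) by 150 mm (point y); the floor slopes down along -y into a low zinc bucket (centre 205 mm along -y, 270 mm wide, 80 mm high). A tin let go just above the middle of the mouth slides into the bucket.

How it is judged:
By the outcome, as a careful person would: the job done as asked, in the order asked, and still so for the second after the job is handed in, with the robot touching nothing.
It also fails if it takes over 72 s, if anything falls off the work surface, if the arm or the gripper's body presses on something with over 40 N, if the wrist force passes 120 N, or if a joint passes its speed limit or range.

## Robot

A 6-joint arm with a two-finger parallel gripper is mounted at the origin on the work surface. World frame = base frame: x ahead of the robot, y to its left, z up, the work surface at z = 0. Lengths are in m, angles in rad, forces in N, time in s.
With the tool pointing down it reaches from about 0.275 to 0.875 m from the base axis. Payload 12.5 kg.
Tool frame: the origin (TCP) lies at the very end of the fingers, on their centre line; the grasp point (between the pads) lies 19 mm behind it; z points along the fingers, y is the line along which they close (so a half turn about z gives the same grasp; the last joint's range is limited). The gripper opens to 85 mm and grips with 20 to 120 N. Pads are 22 mm wide; open, the fingers measure 114 mm over their backs; the gripper's body (76 mm by 85 mm) begins 54 mm behind the grasp point. The pads swing forward as they close: fully open they stand 13 mm farther back than shut.
Start: joints at [1.135, 0.351, 1.652, -0, 1.139, -0.085], TCP at [0.189, 0.517, 0.231] pointing down, gripper open.
Joint ranges: [-2.75, 2.75], [-0.79, 2.1], [0.01, 2.65], [-1.57, 4.71], [0.07, 3.14], [-2.87, 2.87]. Speed limits (rad/s): [2.22, 2.22, 2.79, 3.14, 3.14, 3.14].

## Interface

Orientations are given as a 3x3 rotation matrix whose columns are the frame's x, y, z axes.
In Python, from bench import manip gives the robot as it stands. Calls block until the motion is done:
- manip.move_ptp(position, orientation): joint-space move of the TCP to a pose.
- manip.move_l(position, attitude=None, max_speed=0.15): straight line of the TCP; attitude=None keeps the orientation; max_speed is the mean speed in m/s.
- manip.move_j(angles): joint-space move.
- manip.set_gripper(opening, effort=None): opening from 0.0 (shut) to 1.0 (fully open); effort is the grip in N (None keeps the last); returns when the fingers have stopped.
- manip.dwell(seconds).
- manip.inverse_kinematics(position, orientation): joint angles nearest the present ones, or None.
- manip.grab_frame(name): name is "scene" or "side" or "wrist"; returns (picture, depth): 400x640x3 uint8, red, green, blue; 400x640 float32, m along the optical axis (not along the pixel's ray), 0 where there is no reading.
- manip.get_calibration(name): a dict with "camera_matrix" (3x3 intrinsics, pixels), "R" (3x3) and "t" (3): a world point X has camera coordinates R X + t. Camera axes: x right, y down, z forward; pixel columns grow to the right and rows downward; lengths in m; the calibration is good to about 2 mm. A picture is of the moment at which its call begins: read the wrist's pose just before it. get_calibration takes no time and is no camera call; for the wrist camera it gives the pose at the moment of the call.
A pose or a line that the arm cannot do raises manip.Unreachable and nothing moves.
- manip.sign_off(): hands the job in; it is judged then, once.
Trained networks look in the newest picture that a camera, given by its name, has taken for a name from the list of things; names that differ only in an ending like _2 or _b are one class to them, and where a whole thing is asked for, a point or a joint stands for the part that bears it (a point fixed in the world has none). Each returns a list of dicts, best first, with "confidence" (0 to 1); they miss things now and then, are a little off and sometimes report something else, mostly with a low value. They report only what shows in the picture. A call takes as long as a camera call.
- manip.look_for(camera, name): "at" ([x, y, z] in m, in world coordinates, good to about 4 mm: the middle of the surface that is visible of it).
Readings, each from a call of its own:
- manip.current_time(): time.
- manip.current_qpos(): joint angles.
- manip.current_joint_vel(): joint speeds.
- manip.current_joint_torque(): joint torques, N m.
- manip.current_ee_pos(): TCP position.
- manip.current_tcp_rot(): TCP orientation.
- manip.current_force(): force on the tool from outside, world axes, zero at the start.
- manip.current_ft_torque(): the same for the moment, N m.
- manip.current_grip_width(): opening from 0.0 (shut) to 1.0 (fully open).
- manip.current_grip_force(): force on a finger pad.
Only numpy, scipy, OpenCV 4.12 (cv2) and the standard library are available. Lean on these libraries where they do the work, as an engineer would, in place of code of your own. Each camera call takes 0.05 s, during which the arm holds its last target. There are 200 camera calls.

## Working session

There is one attempt and no reset: what is moved stays moved. The work goes in short steps, each a Python script; the robot and the scene stay as the last script left them, time stands still between calls to the robot, and variables do not carry over. Pictures are saved under pics/ and viewed, at most 10 in all, crops included, and the job is handed in when it is done.

```bash
mkdir -p pics; ls; python3 - <<'E'
from bench import manip as m
import cv2
for c in ["scene","side"]:
    p,d=m.grab_frame(c); cv2.imwrite(f"pics/{c}0.png",p[:,:,::-1])
    for n in ["tin_a","lid_a","chute_mouth"]:
        print(c,n,m.look_for(c,n))
print(m.current_time(), m.current_tcp_rot())
E
```

```text
pics
scene tin_a [{'at': [0.5552, -0.1082, 0.0422], 'confidence': 0.78}, {'at': [0.5513, 0.1401, 0.0456], 'confidence': 0.68}, {'at': [0.5068, -0.4903, 0.0614], 'confidence': 0.46}]
scene lid_a [{'at': [0.5444, -0.1049, 0.0418], 'confidence': 0.81}, {'at': [0.5461, 0.15, 0.0409], 'confidence': 0.75}]
scene chute_mouth [{'at': [0.5116, -0.4896, 0.0614], 'confidence': 0.91}]
side tin_a [{'at': [0.5406, 0.1337, 0.0376], 'confidence': 0.77}, {'at': [0.5337, -0.1138, 0.0383], 'confidence': 0.59}]
side lid_a [{'at': [0.5468, 0.1469, 0.0369], 'confidence': 0.77}, {'at': [0.5403, -0.1059, 0.0385], 'confidence': 0.74}, {'at': [0.5381, -0.3834, 0.1365], 'confidence': 0.42}]
side chute_mouth [{'at': [0.541, -0.3822, 0.1365], 'confidence': 0.58}]
0.4 [[-9.39101532e-01  3.43639795e-01 -6.70595867e-05]
 [ 3.43639801e-01  9.39101516e-01 -1.73297204e-04]
 [ 3.42394392e-06 -1.85788013e-04 -9.99999983e-01]]
```

View pics/scene0.png

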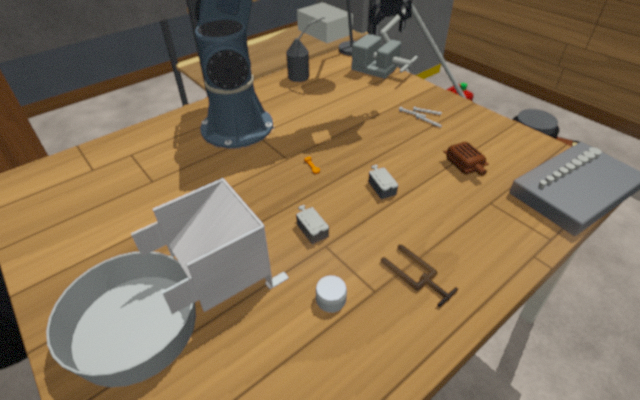

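View pics/side0.png

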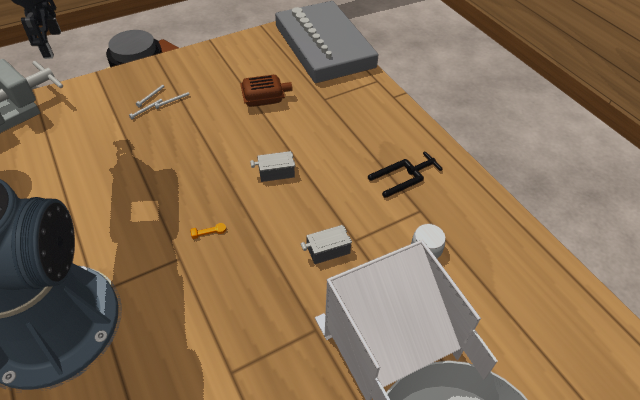

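The scene picture shows the left tin at about (383,182), the right tin at (312,223) and the chute opening at about (215,225), left of the bucket. In the side picture the tins are at (275,165) and (328,243), lugs toward the robot. Next I'll fit the poses from depth.

```bash
cat > h.py <<'E'
import numpy as np, cv2
from bench import manip as m
def cloud(c):
    k=m.get_calibration(c); p,d=m.grab_frame(c)
    v,u=np.nonzero(d>0); z=d[v,u]; K=k["camera_matrix"]
    P=np.c_[(u-K[0][2])/K[0][0]*z,(v-K[1][2])/K[1][1]*z,z]
    return (P-np.array(k["t"]))@np.array(k["R"])
def rot(yaw):  # tool down, tool y along (-sin,cos) i.e. tin y at given yaw
    c,s=np.cos(yaw),np.sin(yaw)
    return np.array([[-c,-s,0],[-s,c,0],[0,0,-1.]])
E
python3 - <<'E'
from h import *
for c in ["scene","side"]:
    P=cloud(c)
    for x,y in [(.548,.145),(.543,-.107)]:
        q=P[(np.hypot(P[:,0]-x,P[:,1]-y)<.075)&(P[:,2]>.033)&(P[:,2]<.055)]
        r=cv2.minAreaRect(q[:,:2].astype(np.float32)*1000)
        # lug points: far front
        mu=np.median(q,0); w=np.linalg.svd(q[:,:2]-q[:,:2].mean(0),full_matrices=0)[2][0]; w*=np.sign(w[0])
        s=(q[:,:2]-mu[:2])@w; print(c,len(q),"rect",np.round(r[0],1),np.round(r[1],1),round(r[2],1),"pca",np.degrees(np.arctan2(w[1],w[0])).round(1),"z",mu[2].round(4), "mean",q.mean(0).round(4),"front",q[s<s.min()+.008].mean(0).round(4))
    q=P[(P[:,2]>.19)&(P[:,2]<.21)&(P[:,1]<-.2)&(P[:,0]>.3)&(P[:,0]<.75)]
    if len(q):
        r=cv2.minAreaRect(q[:,:2].astype(np.float32)*1000); print(c,"chute",len(q),r,P[(P[:,1]<-.2)&(P[:,0]>.3)&(P[:,0]<.7)][:,2].max())
        print(np.round(cv2.boxPoints(r)))
E
```

```text
scene 423 rect [535.7 151. ] [ 51.  102.7] 72.8 pca -16.5 z 0.042 mean [0.5442 0.1463 0.0414] front [0.4921 0.1655 0.0423]
scene 551 rect [ 535.3 -102.6] [ 49.6 102.1] 80.8 pca -8.8 z 0.042 mean [ 0.5437 -0.1055  0.0416] front [ 0.4896 -0.0963  0.0421]
scene chute 1706 ((526.031005859375, -351.39129638671875), (160.2139892578125, 182.92337036132812), 86.78990936279297) 0.20768206714984838
[[ 430. -426.]
 [ 613. -436.]
 [ 622. -277.]
 [ 439. -266.]]
side 638 rect [536.6 150. ] [ 55.5 101.1] 72.3 pca -18.3 z 0.0402 mean [0.5403 0.1456 0.0399] front [0.4917 0.1634 0.0404]
side 888 rect [ 535.2 -103. ] [ 53.6 100.8] 81.8 pca -9.6 z 0.04 mean [ 0.5391 -0.1064  0.0399] front [ 0.4887 -0.0977  0.0406]
side chute 2421 ((525.89208984375, -352.986572265625), (160.8843994140625, 180.93321228027344), 86.80982208251953) 0.20592128365162876
[[ 431. -428.]
 [ 612. -438.]
 [ 621. -278.]
 [ 440. -268.]]
```

```bash
cat >> h.py <<'E'
TIN={"L":(np.array([.5446,.1478,0]),np.radians(-17.3)),"R":(np.array([.544,-.104,0]),np.radians(-9.2))}
def fr(k):
    o,y=TIN[k]; c,s=np.cos(y),np.sin(y); return o,np.array([[c,-s,0],[s,c,0],[0,0,1.]])
def pose(k,a,back=0.,r=.094,h=.002,gp=.019):
    """TCP pose with the grasp point on the lug at lid angle a, tool tilted along with the lid, drawn back by `back`"""
    o,F=fr(k); c,s=np.cos(a),np.sin(a)
    A=np.array([[-c,0,-s],[0,1,0],[s,0,-c]])
    g=np.array([.040-r*c+h*s,0,.036+r*s+h*c])
    return o+F@(g+(gp-back)*A[:,2]),F@A
def lidstate(k):
    o,F=fr(k); out=[]
    for c in ["scene","side"]:
        q=(cloud(c)-o)@F
        q=q[(abs(q[:,1])<.035)&(q[:,0]>-.07)&(q[:,0]<.06)]
        out.append((c,int((q[:,2]>.055).sum()),float(np.round(q[:,2].max(),3)),int(((q[:,2]>.034)&(q[:,2]<.05)).sum())))
    return out
E
python3 - <<'E'
from h import *
for k in "LR":
    for a in np.radians([0,15,30,45]):
        for b in (0,.08): print(k,round(np.degrees(a)),b,np.round(m.inverse_kinematics(*pose(k,a,b)),2))
E
```

```text
L 0 0 [ 0.23  0.62  1.87 -0.    0.66 -1.04]
L 0 0.08 [ 0.23  0.48  1.84 -0.    0.82 -1.04]
L 15 0 [ 0.17  0.66  1.71  0.14  1.01 -1.19]
L 15 0.08 [ 0.16  0.57  1.63  0.12  1.18 -1.17]
L 30 0 [ 0.12  0.75  1.54  0.21  1.34 -1.25]
L 30 0.08 [ 0.1   0.71  1.41  0.2   1.51 -1.23]
L 45 0 [ 0.08  0.86  1.36  0.27  1.66 -1.27]
L 45 0.08 [ 0.05  0.87  1.17  0.26  1.84 -1.24]
R 0 0 [-0.29  0.6   1.92 -0.    0.63 -1.7 ]
R 0 0.08 [-0.29  0.45  1.89 -0.    0.8  -1.7 ]
R 15 0 [-0.27  0.65  1.74 -0.03  1.02 -1.66]
R 15 0.08 [-0.27  0.56  1.65 -0.03  1.19 -1.66]
R 30 0 [-0.26  0.75  1.54 -0.05  1.38 -1.65]
R 30 0.08 [-0.25  0.72  1.39 -0.05  1.55 -1.65]
R 45 0 [-0.25  0.87  1.34 -0.06  1.72 -1.64]
R 45 0.08 [-0.24  0.9   1.12 -0.06  1.9  -1.65]
```

```bash
cat >> h.py <<'E'
def try_lid(k):
    m.move_ptp(*pose(k,0,.07)); m.set_gripper(.5,25)
    m.move_l(pose(k,0)[0],max_speed=.1)
    m.set_gripper(0,25); w=m.current_grip_width(); print("grip",w,m.current_grip_force(),m.current_time())
    if not .1<w<.3:
        m.set_gripper(.6); return
    for a in np.radians(np.linspace(0,45,7)[1:]): m.move_l(*pose(k,a),max_speed=.06)
    w=m.current_grip_width(); print("up",w,m.current_force().round(1) if hasattr(m.current_force(),'round') else m.current_force(),lidstate(k))
    m.set_gripper(1.0); m.dwell(.7); print("released",lidstate(k))
    m.move_l(pose(k,np.pi/4,.07)[0],max_speed=.2); print("clear",lidstate(k),m.current_time())
E
python3 - <<'E'
from h import *
try_lid("L")
p,d=m.grab_frame("side"); cv2.imwrite("pics/s1.png",p[:,:,::-1])
E
```

```text
grip 0.1758912206586542 24.36510533094406 3.975
up 0.17713023993069915 [-3.4  1.8  2.4] [('scene', 966, 0.506, 153), ('side', 1429, 0.445, 153)]
released [('scene', 924, 0.506, 142), ('side', 933, 0.442, 125)]
clear [('scene', 556, 0.514, 141), ('side', 415, 0.215, 154)] 8.3083
```

View pics/s1.png

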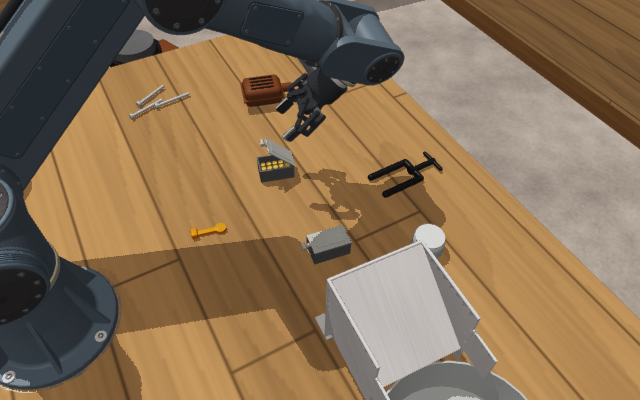

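The left lid, at (278,150), stays up at about 45°, so the left tin is the stiff one. I'll try the right tin as asked.

```bash
python3 - <<'E'
from h import *
p=m.current_ee_pos(); m.move_l([p[0]-.0,p[1],p[2]+.08],max_speed=.25)
try_lid("R")
p=m.current_ee_pos(); m.move_l([p[0],p[1],p[2]+.05],max_speed=.25)
p,d=m.grab_frame("side"); cv2.imwrite("pics/s2.png",p[:,:,::-1])
for c in ["scene","side"]:
    P=cloud(c)
    for k in "LR":
        o,F=fr(k); q=(P-o)@F
        q=q[(abs(q[:,1])<.04)&(abs(q[:,0])<.08)&(q[:,2]<.13)&(q[:,2]>.012)]
        r=cv2.minAreaRect(q[:,:2].astype(np.float32)*1000); t=q[q[:,2]>.05]
        print(c,k,np.round(r[0],1),np.round(r[1],1),round(r[2],1),q[:,2].max().round(3),len(t),(t.min(0).round(3),t.max(0).round(3)) if len(t) else "")
E
```

```text
grip 0.1722048619921668 24.367808997631073 11.6
up 0.1763299214821603 [-4.2  1.6  3.8] [('scene', 4225, 0.536, 170), ('side', 4788, 0.534, 140)]
released [('scene', 3840, 0.539, 545), ('side', 3898, 0.534, 577)]
clear [('scene', 3188, 0.55, 542), ('side', 3076, 0.553, 889)] 15.9333
scene L [3.7 0.3] [76.8 52.2] 1.8 0.068 136 (array([ 0.012, -0.024,  0.05 ]), array([0.035, 0.023, 0.068]))
scene R [-9.4 -0.2] [100.1  51.5] 1.4 0.047 0 
side L [-0.6 -1.6] [82.5 56.6] 1.4 0.11 355 (array([-0.032, -0.027,  0.05 ]), array([0.032, 0.025, 0.11 ]))
side R [-10.2  -2.6] [101.7  50.9] 0.9 0.046 0
```

View pics/s2.png

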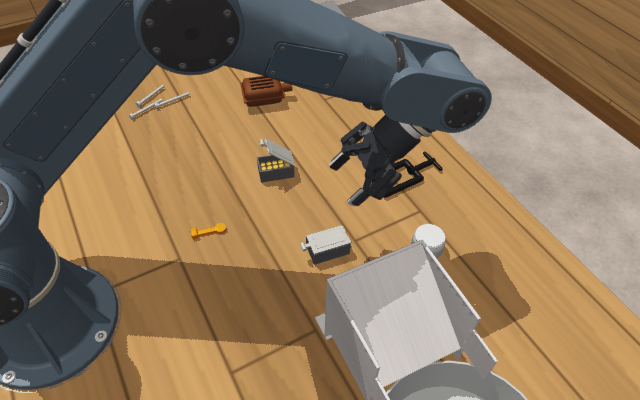

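The right lid dropped shut (328,243), and the left one is still up (278,150). Next: press the left lid shut and pick that tin up.

```bash
python3 - <<'E'
from h import *
o,F=fr("L"); R=rot(TIN["L"][1])
at=lambda x,z:o+F@np.array([x,0,z])
m.move_ptp(at(-.025,.16),R); m.set_gripper(0)
m.move_l(at(-.025,.046),max_speed=.12)
f0=m.current_force()[2]
for z in np.arange(.044,.036,-.001):
    m.move_l(at(-.025,z),max_speed=.05); f=m.current_force()[2]; 
    if f>12: break
print("press",z,f0,f)
m.move_l(at(-.025,.10),max_speed=.2); m.set_gripper(1.0)
m.move_l(at(0,.12),max_speed=.2)
p,d=m.grab_frame("wrist"); cv2.imwrite("pics/w3.png",p[:,:,::-1])
P=cloud("wrist"); q=(P-o)@F
q=q[(abs(q[:,1])<.045)&(abs(q[:,0])<.08)&(q[:,2]<.07)&(q[:,2]>.03)]
r=cv2.minAreaRect(q[:,:2].astype(np.float32)*1000); print(r,q[:,2].max(),m.current_time())
E
```

```text
press 0.03799999999999999 -0.27395246541384327 22.522540242745517
((-8.462162017822266, 1.3248405456542969), (101.47392272949219, 50.22710037231445), 1.3100615739822388) 0.0450286672617233 22.7333
```

View pics/w3.png

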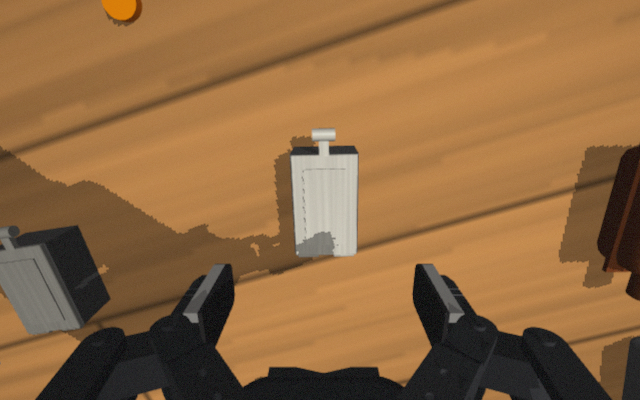

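The wrist view shows the tin at (325,205) with its lid shut, lug at (323,133), centred between the fingers. Now I'll grasp it, lift it and carry it to the chute.

```bash
python3 - <<'E'
from h import *
o,F=fr("L"); yaw=TIN["L"][1]+np.radians(1.3)
at=lambda x,y,z:o+F@np.array([x,y,z])
m.move_l(at(0,.001,.06),rot(yaw),max_speed=.2)
m.move_l(at(0,.001,.005),max_speed=.1)
m.set_gripper(0,60); print("w",m.current_grip_width(),m.current_grip_force())
m.move_l(at(0,.001,.05),max_speed=.1); m.move_l(at(0,.001,.32),max_speed=.25)
print("w",m.current_grip_width(),m.current_force(),m.current_time())
Rc=rot(np.radians(-3.2))
m.move_ptp([.526,-.352,.32],Rc)
m.move_l([.526,-.352,.225],max_speed=.12)
print("w",m.current_grip_width(),m.current_time())
p,d=m.grab_frame("scene"); cv2.imwrite("pics/s4.png",p[:,:,::-1])
E
```

```text
w 0.5775208057979406 63.66081476211548
w 0.5697255509456297 [-0.92988652  0.92142475 -4.87693376] 26.1417
w 0.57892101976415 28.9
```

View pics/s4.png

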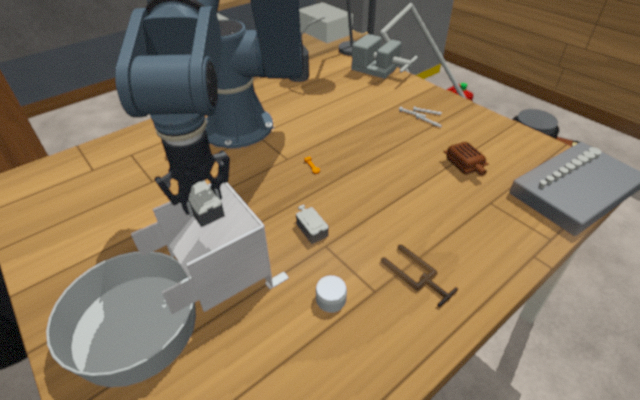

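The tin hangs at (205,205), over the middle of the mouth. I'll release it.

```bash
python3 - <<'E'
from h import *
m.set_gripper(1.0); m.dwell(.8)
m.move_l([.526,-.352,.36],max_speed=.25); 
m.move_ptp([.40,-.15,.40],rot(0)); m.dwell(.5)
p,d=m.grab_frame("scene"); cv2.imwrite("pics/s5.png",p[:,:,::-1])
print(m.look_for("scene","tin_a"),m.current_time())
print(lidstate("R"))
E
```

```text
[{'at': [0.5228, -0.5524, 0.0582], 'confidence': 0.9}, {'at': [0.5552, -0.1098, 0.0402], 'confidence': 0.66}] 32.4583
[('scene', 0, 0.048, 548), ('side', 0, 0.046, 880)]
```

View pics/s5.png

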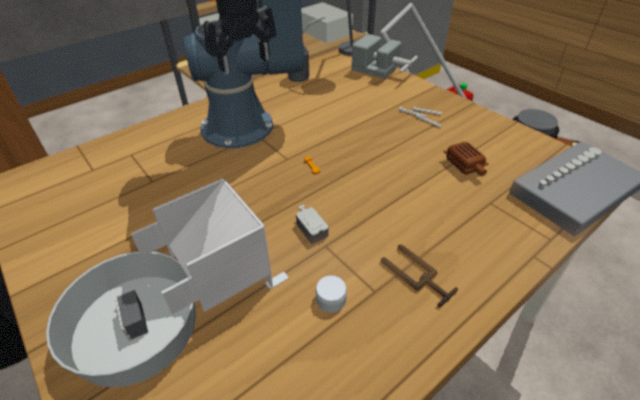

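The stiff tin lies in the bucket at (132,315). The good tin stands shut at (312,223), and the robot is clear of everything.

```bash
python3 -c "
from bench import manip as m
print(m.sign_off())"
```

```text
the job is handed in; nothing more can be done
None
```

I tried both lids, left then right: the left tin was the stiff one and is now in the bucket, the right tin stands in place with its lid shut, and I handed the job in at about 32 s.

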